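# Load a seal cassette into the indexing stock carousel

## Robot

A 7-joint arm with a two-finger parallel gripper is mounted at the origin on the work surface. World frame = base frame: x ahead of the robot, y to its left, z up, the work surface at z = 0. Lengths are in mm, angles in rad, forces in N, time in s.
With the tool pointing down it reaches from about 425 to 825 mm from the base axis. Payload 3.6 kg.
Tool frame: the origin (TCP) lies midway between the tips of the shut fingers; the grasp point (between the pads) lies 19 mm behind it; z points along the fingers, y is the line along which they close (so a half turn about z gives the same grasp; the last joint's range is limited). The gripper opens to 93 mm and grips with 3 to 60 N. Pads are 15 mm wide; open, the fingers measure 128 mm over their backs; the gripper's body (75 mm by 188 mm) begins 65 mm behind the grasp point.
Start: joints at [1.141, 0.615, -0.013, 1.423, 0.008, 1.103, -0.04], TCP at [254.806, -597.943, 218.64] pointing down, gripper open.
Joint ranges: [-3.12, 3.12], [-0.3, 2.06], [-1.34, 1.32], [0.26, 2.42], [-1.36, 4.5], [0.01, 1.98], [-2.84, 2.84]. Speed limits (rad/s): [2.79, 2.79, 3.14, 3.14, 3.14, 3.14, 3.14].

## Interface

Orientations are given as a unit quaternion [w, x, y, z].
In Python, from plant import bot, capture, calibration, ticket gives the robot as it stands.
- The arm moves only by the tool arm_command, never from a script. Its argument "commands" is a list of rows, each an object of numbers: "dx", "dy", "dz": the shift along the world's x, y, z in cm; "rx", "ry", "rz": the turn, a rotation vector about the world's x, y, z in rad; "hand": the closure, from 0 (fully open) to 1 (shut). A call has exactly 8 rows; each row shifts and turns the commanded pose from where the row before left it; what a row does not reach is not made up. A row lasts 1/10 s, in which the tool goes at most 50 mm and 8.59 degrees, less where a joint would pass 70% of its speed; a pose out of reach is approached as far as the arm can. A call is refused whole if a number of a shift passes 5 or a number of a turn 0.15, either way. A call with a gripper value outside its range is refused whole. The fingers move at their own pace and stop on an object; "squeeze" is the grip in N (left out, the last holds). Time passes only in rows, so rows that do not move let the fingers close, or fill a call up. It gives the time, the measured TCP pose, the force, the opening and the grip force at its end, in the units of the state.
- bot.sense(): the state, without advancing time (a new reading comes with each control period).
- capture(name): name is "scene" or "top"; returns (picture, depth): 420x560x3 uint8, blue, green, red; 420x560 float32, mm along the optical axis (not along the pixel's ray), 0 where there is no reading.
- calibration(name): a dict with "camera_matrix" (3x3 intrinsics, pixels), "rvec" (rotation vector, rad) and "tvec" (3), from world to camera coordinates, as OpenCV has them. Camera axes: x right, y down, z forward; pixel columns grow to the right and rows downward; lengths in mm; the calibration is good to about 2 mm. A picture is of the moment at which its call begins. calibration takes no time and is no camera call.
- ticket.job_done(): hands the job in; it is judged then, once.
The state is a dict: "time_s": time; "joint_pos": joint angles; "joint_vel": joint speeds; "effort": joint torques, N m; "ee_pos": TCP position; "ee_rot": TCP orientation; "force": force on the tool from outside, world axes, zero at the start; "moment": the same for the moment, N m; "width": finger opening in mm; "grasp_force": force on a finger pad.
Only numpy, scipy, OpenCV 4.12 (cv2) and the standard library are available. Lean on these libraries where they do the work, as an engineer would, in place of code of your own. Each camera call takes 0.05 s, during which the arm holds its last target. There are 200 camera calls.

## Task

Turn the stock carousel clockwise (seen from above; it has a handle at its centre), click by click, until its one empty bay stands at the gate in line with the feed tray. Pick up the loose flat cassette and slide it along the tray into that bay, under the lips and fully home against the back stop. Then turn the carousel exactly one more click clockwise, so that the loaded bay goes in behind the rim guard, and let go of everything, with the carton, the pipe fitting and the tape roll left where they are.

Things in the scene. Friction and masses are not known exactly. Their poses are not given: they have to be found in the camera images.
- carousel: Grey round housing fixed to the bench, 284 mm across, with a rim guard up to 69 mm high and 8 mm thick, open only at the gate. Origin: on the turning axis, at bench level; z up; y points from the axis out through the gate, along the middle of the feed tray.
- tray_mouth (a point): Middle of the feed tray's outer end, on its floor, 245 mm from the axis; axes as carousel. The floor is 55.5 mm above the bench and runs from 134 to 245 mm from the axis, between two steel guides 10 mm high, inner faces 58 mm apart from 138 to 200 mm from the axis, flaring to about 71 mm at the outer end.
- turret (a joint): Angle of the turret (rad), growing clockwise seen from above; no end stops. Six bays 60 degrees apart; a spring detent pulls it to the nearest multiple of 1.047, peak 0.15 to 0.2 N m. 0: the empty bay is at the gate. It starts one or two clicks before, near -1.05 or -2.09. 1.047: that bay is one click past the gate.
- hub_grip (a point): Grip point of the centre handle, on the turning axis, 115 mm above the bench; turns with the turret, y axis towards the empty bay. The handle is a black upright bar 14 mm thick (x), 56 mm long (y), from 96 to 128 mm above the bench, on a round aluminium hub 60 mm across. Nothing else on the turret is higher than 91 mm.
- empty_bay (a point): Where the middle of the cassette's underside belongs in the empty bay: 92.5 mm from the axis, 55 mm above the bench; turns with the turret; y outwards along the bay, z up. The bay is a dark steel slot 52.5 mm wide, open at the rim, its back stop 60 mm from the axis. The five other bays hold identical cassettes, fixed in place.
- cassette: The loose cassette: flat grey plastic case 50 (x) by 65 (y) by 8 mm, about 0.12 kg, with an upright grip ridge along the middle of its top, 10 mm thick (x), 40 mm long (y), top 36 mm above the underside. Origin: middle of the underside, z up. Either end may go in first. While sliding in, keep the fingertips over 14 mm above its underside, clear of the lips.
- carton: Bystander: small cardboard carton 62 x 48 x 40 mm, origin under its centre.
- fitting: Bystander: black plastic pipe tee, 72 mm long, 44 mm high, origin under its centre.
- tape: Bystander: roll of pale tape lying flat, 90 mm across, 48 mm high, origin under its centre.
- bay_mouth (a point): Middle of the empty bay's open outer end, on its floor, 128 mm from the axis; axes as empty_bay. The mouth is slightly flared. Lips overhang the slot by 5 mm from each side, undersides 10 mm and tops 14 mm above the floor, leaving 42.5 mm open on top: the cassette can only be slid in from the gate.

How it is judged:
By the outcome, as a careful person would: the job done as asked, in the order asked, and still so for the second after the job is handed in, with the robot touching nothing.
It also fails if it takes over 72 s, if anything falls off the work surface, if the arm or the gripper's body presses on something with over 40 N, if the wrist force passes 120 N, or if a joint passes its speed limit or range.

## Working session

There is one attempt and no reset: what is moved stays moved. The work goes in short steps, Python scripts to look and compute and a tool call to move; the robot and the scene stay as the last step left them, time stands still between calls to the robot, and variables do not carry over. Pictures are saved under pics/ and viewed, at most 10 in all, crops included, and the job is handed in when it is done.

Besides the shell and the picture viewer there is one more tool, called after "Call:" by a JSON object that holds its "method" and its "body". arm_command: Moves the arm, as the interface text tells. Its arguments: {"type":"object","properties":{"commands":{"type":"array"},"squeeze":{"type":"number"}},"required":["commands"]}

```bash
mkdir -p pics; ls; python3 - <<'E'
from plant import bot,capture,calibration
import cv2,numpy as np
s=bot.sense();print(s)
for n in("scene","top"):
    p,d=capture(n);cv2.imwrite(f"pics/{n}0.png",p);np.save(f"pics/{n}0.npy",d)
    c=calibration(n);print(n,c)
E
```

```text
pics
{'time_s': 0.0, 'joint_pos': array([ 1.1415055 ,  0.61587278, -0.0126253 ,  1.42488062,  0.00811302,
        1.10336084, -0.04039784]), 'joint_vel': array([-0.00023689, -0.00089912, -0.00080005, -0.00071841,  0.00113673,
        0.00030328, -0.00052012]), 'effort': array([-1.99018987e-04, -4.58928716e+01,  2.08858545e-01, -1.65739882e+01,
       -6.11430849e-02,  2.04915879e-02,  2.30664627e-04]), 'ee_pos': array([ 254.49838249, -597.26480621,  217.51731991]), 'ee_rot': array([-1.20643417e-03,  9.79779476e-01,  2.00076615e-01, -2.66937284e-04]), 'force': array([-0.61437225,  0.42713203,  0.07186493]), 'moment': array([-0.02433755, -0.03912609,  0.00914297]), 'grasp_force': 0.0, 'width': 93.3454789476854}
scene {'camera_matrix': array([[416.41152545,   0.        , 284.68313013],
       [  0.        , 416.41152545, 207.51303919],
       [  0.        ,   0.        ,   1.        ]]), 'rvec': array([ 1.7546859 ,  1.86050969, -0.70788014]), 'tvec': array([  91.89639017, -290.87481421, 1378.51928495])}
top {'camera_matrix': array([[430.4561537 ,   0.        , 281.44042675],
       [  0.        , 430.4561537 , 216.88150045],
       [  0.        ,   0.        ,   1.        ]]), 'rvec': array([ 2.11941552, -2.17360582,  0.14657054]), 'tvec': array([ -70.24606134,  484.81941274, 1042.08676685])}
```

View pics/scene0.png

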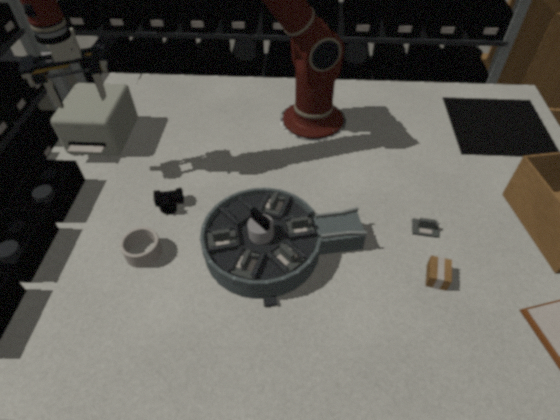

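View pics/top0.png

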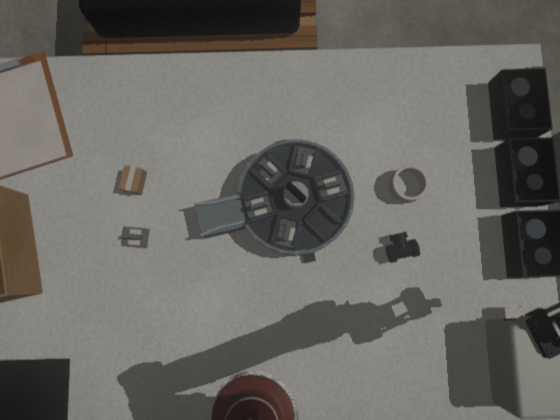

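The top view shows the carousel at about (296,195), tray to the left (218,215), and the empty bay at (325,218), which is two clicks clockwise from the gate. The loose cassette is at (134,237), carton (132,180), tape (408,185) and fitting (402,247). The scene view agrees: cassette at (427,227).

```bash
cat > h.py <<'E'
import cv2,numpy as np
from plant import bot,capture,calibration
def cam(n):
    c=calibration(n);R=cv2.Rodrigues(c["rvec"])[0];return c["camera_matrix"],R,c["tvec"]
def ray(n,uv,z):
    K,R,t=cam(n);uv=np.atleast_2d(uv).astype(float)
    d=(np.linalg.inv(K)@np.c_[uv,np.ones(len(uv))].T).T@R;o=-R.T@t
    return o+d*((z-o[2])/d[:,2])[:,None]
def proj(n,P):
    c=calibration(n);return cv2.projectPoints(np.atleast_2d(P).astype(float),c["rvec"],c["tvec"],c["camera_matrix"],None)[0][:,0]
def cloud(n,d):
    K,R,t=cam(n);v,u=np.indices(d.shape)
    P=np.stack([(u-K[0,2])*d/K[0,0],(v-K[1,2])*d/K[1,1],d],-1)
    return (P-t)@R
E
python3 - <<'E'
from h import *
ims={n:cv2.imread(f"pics/{n}0.png") for n in("top","scene")}
ds={n:np.load(f"pics/{n}0.npy") for n in ims}
for n in ims:
    print(n,"cam at",-cam(n)[1].T@cam(n)[2])
    P=cloud(n,ds[n]);np.save(f"pics/{n}_P.npy",P)
for n,pts in dict(top=[(134,237),(132,180),(296,195),(218,215),(100,220),(258,206)],scene=[(427,227),(427,220),(440,270),(340,230),(262,218)]).items():
    P=np.load(f"pics/{n}_P.npy")
    for u,v in pts:print(n,u,v,P[v,u].round(1))
a=cv2.resize(ims["top"][135:265,170:365],None,fx=4,fy=4,interpolation=cv2.INTER_CUBIC);cv2.imwrite("pics/c1.png",cv2.convertScaleAbs(a,alpha=1.8))
b=cv2.resize(ims["top"][215:260,105:165],None,fx=8,fy=8,interpolation=cv2.INTER_CUBIC)
c=cv2.resize(ims["scene"][205:250,400:450],None,fx=8,fy=8,interpolation=cv2.INTER_CUBIC)
cv2.imwrite("pics/c2.png",cv2.resize(np.hstack([b,c]),(800,327)))
E
```

```text
top cam at [ 332.2222581   -84.9804417  1099.24332952]
scene cam at [1134.20545042  -21.19012285  840.53405522]
top 134 237 [441.6 284.9  35.8]
top 132 180 [585.7 292.   39.4]
top 296 195 [ 520.6 -117.6  121.7]
top 218 215 [488.8  73.3  53.2]
top 100 220 [491.5 386.    0.8]
top 258 206 [502.  -27.7  92.7]
scene 427 227 [452.2 296.4  16. ]
scene 427 220 [448.2 291.4  38.6]
scene 440 270 [596.4 295.7  40. ]
scene 340 230 [509.4  71.   59.6]
scene 262 218 [ 541.1 -109.9  129.7]
```

View pics/c1.png

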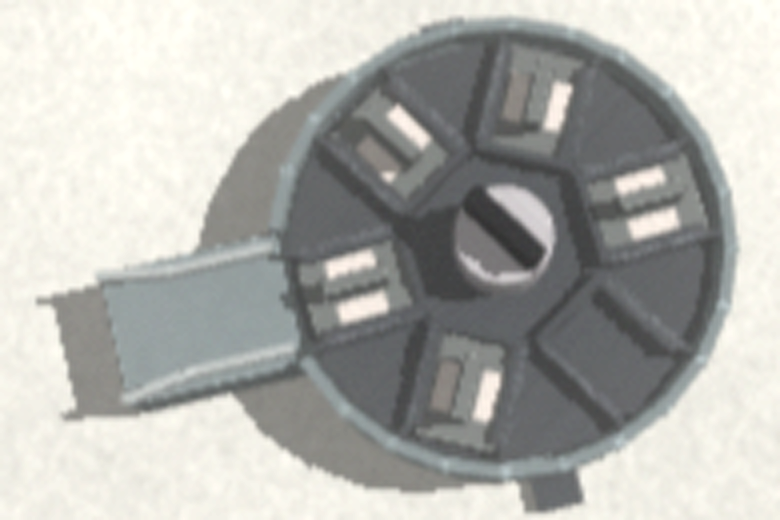

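View pics/c2.png

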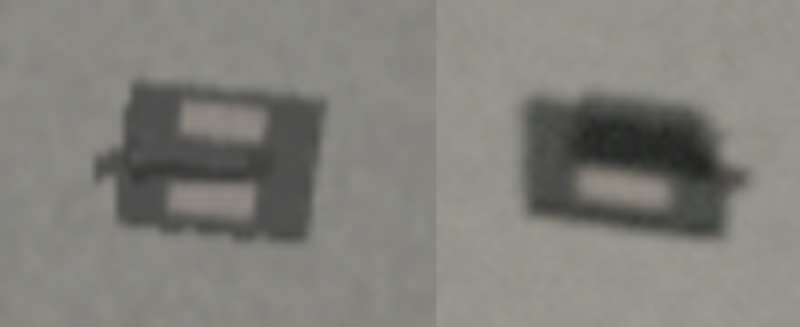

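The crops confirm this: the handle's bar points to the empty bay at lower right, and the cassette's ridge runs roughly along world y. Next I'll measure.

```bash
python3 - <<'E'
from h import *
from scipy.optimize import least_squares
im=cv2.imread("pics/top0.png").astype(int);P=np.load("pics/top_P.npy");sc=cv2.imread("pics/scene0.png").astype(int)
v,u=np.indices(im.shape[:2])
def fitc(p):
    f=lambda q:np.hypot(p[:,0]-q[0],p[:,1]-q[1])-q[2]
    return least_squares(f,[p[:,0].mean(),p[:,1].mean(),100],loss="soft_l1").x
blue=(im[...,0]-im[...,2]>8)
box=lambda a,b,c,d:(u>=a)&(u<b)&(v>=c)&(v<d)
rim=blue&box(230,365,130,265)&(P[...,2]>63)&(P[...,2]<76)
p=ray("top",np.c_[u[rim],v[rim]],69);c=fitc(p);print("rim",rim.sum(),np.median(P[rim][:,2]),c)
# outer contour of tall stuff
# tray
tr=blue&box(185,240,180,245)&(P[...,2]>49)
fl=tr&(P[...,2]<60);print("tray floor z",np.median(P[fl][:,2]),fl.sum())
q=ray("top",np.c_[u[fl],v[fl]],55.5)[:,:2];r=cv2.minAreaRect(q.astype(np.float32));print("tray",r,q.mean(0))
g=tr&(P[...,2]>=60);print("guides",g.sum(),np.median(P[g][:,2]))
# hub bright disk, handle
hb=box(270,325,170,220)
al=hb&(im.min(-1)>110)&(P[...,2]>85);print("alu",al.sum(),np.median(P[al][:,2]))
hd=hb&(P[...,2]>120);print("handle z",np.percentile(P[hd][:,2],[10,50,90]),hd.sum())
hp=ray("top",np.c_[u[hd],v[hd]],128)[:,:2];print("handle rect",cv2.minAreaRect(hp.astype(np.float32)),hp.mean(0))
e=np.linalg.eigh(np.cov(hp.T))[1][:,1];print("handle dir deg",np.degrees(np.arctan2(e[1],e[0])))
ct=(hp.mean(0)-c[:2]);print("off",ct)
gd=q.mean(0)-c[:2];print("gate deg",np.degrees(np.arctan2(gd[1],gd[0])), "dist",np.hypot(*gd))
# cassettes: labels
for n,I,b in (("top",im,(110,160,218,255)),("scene",sc,(405,450,210,245))):
    m=box(*b)
    PP=np.load(f"pics/{n}_P.npy")
    body=m&(PP[...,2]>4.5)&(PP[...,2]<13);rg=m&(PP[...,2]>28)
    for nm,mm,z in(("body",body,8),("ridge",rg,36)):
        x=ray(n,np.c_[u[mm],v[mm]],z)[:,:2].astype(np.float32)
        r=cv2.minAreaRect(x);e=np.linalg.eigh(np.cov(x.T))[1][:,1]
        print(n,nm,mm.sum(),"z",np.median(PP[mm][:,2]).round(1),"rect",np.round(r[0],1),np.round(r[1],1),round(r[2],1),"mean",x.mean(0).round(1),"dir",np.degrees(np.arctan2(e[1],e[0])).round(1))
    dark=m&(I.sum(-1)<np.median(I[m].sum(-1))-90)
E
```

```text
<stdin>:7: RuntimeWarning: Mean of empty slice.
  ret = ret.dtype.type(ret / rcount)
Traceback (most recent call last):
ValueError: Initial guess is outside of provided bounds
```

```bash
cat > m.py <<'E'
from h import *
from scipy.optimize import least_squares
im=cv2.imread("pics/top0.png").astype(int);P=np.load("pics/top_P.npy");sc=cv2.imread("pics/scene0.png").astype(int)
v,u=np.indices(im.shape[:2])
box=lambda a,b,c,d:(u>=a)&(u<b)&(v>=c)&(v<d)
print(im[215,218],im[137,296],im[195,352],P[195,340:358,2].round(),im[150,296],im[100,300])
def fitc(p):
    f=lambda q:np.hypot(p[:,0]-q[0],p[:,1]-q[1])-q[2]
    return least_squares(f,[p[:,0].mean(),p[:,1].mean(),100],loss="soft_l1").x
blue=(im[...,0]-im[...,2]>3)
rim=blue&box(230,365,130,265)&(P[...,2]>60)&(P[...,2]<78)
w=ray("top",np.c_[u[rim],v[rim]],69);c0=np.array([515,-117])
w=w[np.abs(np.hypot(*(w[:,:2]-c0).T)-138)<12]
c=fitc(w);print("rim",len(w),np.median(P[rim][:,2]),c)
tr=blue&box(185,246,180,245)&(P[...,2]>45)
fl=tr&(P[...,2]<60);print("tray floor z",np.median(P[fl][:,2]),fl.sum())
q=ray("top",np.c_[u[fl],v[fl]],55.5)[:,:2];print("tray",cv2.minAreaRect(q.astype(np.float32)),q.mean(0))
hb=box(270,325,170,220)
hd=hb&(P[...,2]>120);print("handle z",np.percentile(P[hd][:,2],[10,50,90]),hd.sum())
hp=ray("top",np.c_[u[hd],v[hd]],128)[:,:2];print("handle rect",cv2.minAreaRect(hp.astype(np.float32)),hp.mean(0))
e=np.linalg.eigh(np.cov(hp.T))[1][:,1];print("handle dir deg",np.degrees(np.arctan2(e[1],e[0])))
gd=q.mean(0)-c[:2];print("gate deg",np.degrees(np.arctan2(gd[1],gd[0])), "dist",np.hypot(*gd))
PS=np.load("pics/scene_P.npy");hs=box(240,285,200,245)&(PS[...,2]>118)&(sc.max(-1)<60)
x=PS[hs];print("scene handle n",hs.sum(),"z",np.percentile(x[:,2],[50,90]),"mean",x.mean(0))
for n,I,b in (("top",im,(110,160,218,255)),("scene",sc,(405,450,210,245))):
    m=box(*b);PP=np.load(f"pics/{n}_P.npy")
    body=m&(PP[...,2]>4.5)&(PP[...,2]<13);rg=m&(PP[...,2]>28)
    for nm,mm,z in(("body",body,8),("ridge",rg,36)):
        x=ray(n,np.c_[u[mm],v[mm]],z)[:,:2].astype(np.float32)
        r=cv2.minAreaRect(x);e=np.linalg.eigh(np.cov(x.T))[1][:,1]
        print(n,nm,mm.sum(),"z",np.median(PP[mm][:,2]).round(1),"rect",np.round(r[0],1),np.round(r[1],1),round(r[2],1),"mean",x.mean(0).round(1),"dir",np.degrees(np.arctan2(e[1],e[0])).round(1))
E
python3 m.py
```

```text
[91 90 84] [128 134 135] [91 90 85] [72. 66. 62. 61. 56. 54. 55. 54. 59. 43. 59. 70. 70. 70.  0.  1.  0.  0.] [59 59 58] [130 136 137]
rim 554 68.92182456623992 [ 527.68668946 -116.93762005  137.8499401 ]
tray floor z 55.6243966814748 1124
tray ((506.1573181152344, 61.54407501220703), (112.96820831298828, 128.12168884277344), 11.897908210754395) [489.67784452  66.5982156 ]
handle z [124.28366268 127.65554462 130.92136609] 162
handle rect ((508.95855712890625, -99.87354278564453), (87.13460540771484, 81.21556091308594), 2.4104084968566895) [ 527.90907047 -116.26215705]
handle dir deg -138.06066378497434
gate deg 101.70011990985977 dist 187.43018770312491
scene handle n 169 z [128.44479353 131.11040295] mean [ 548.73525558 -114.31022593  144.17096807]
top body 417 z 8.1 rect [449.7 292.5] [121.8  87.1] 88.5 mean [446.1 291. ] dir 77.1
top ridge 79 z 36.3 rect [427.4 268.5] [82.3 94.2] 27.6 mean [445.2 286.6] dir 80.0
scene body 345 z 9.2 rect [440.8 298.5] [113.4 116.7] 87.7 mean [451.6 291.5] dir 81.2
scene ridge 98 z 36.5 rect [476.6 284.6] [72.7 78.1] 26.5 mean [451.8 293.2] dir 57.0
```

```bash
cat > m2.py <<'E'
from h import *
def big(m):
    m=cv2.morphologyEx(m.astype(np.uint8),cv2.MORPH_OPEN,np.ones((2,2)));n,l,s,_=cv2.connectedComponentsWithStats(m,connectivity=4)
    return l==1+np.argmax(s[1:,4])
def rep(nm,n,m,z):
    v,u=np.nonzero(m);x=ray(n,np.c_[u,v],z)[:,:2].astype(np.float32);r=cv2.minAreaRect(x);e=np.linalg.eigh(np.cov(x.T))[1][:,1]
    print(nm,n,m.sum(),"rect",np.round(r[0],1),np.round(r[1],1),round(r[2],1),"mean",x.mean(0).round(1),"dir",np.degrees(np.arctan2(e[1],e[0])).round(1));return x
if __name__=="__main__":
  for n in("top","scene"):
    I=cv2.imread(f"pics/{n}0.png").astype(int);P=np.load(f"pics/{n}_P.npy");v,u=np.indices(I.shape[:2])
    box=lambda a,b,c,d:(u>=a)&(u<b)&(v>=c)&(v<d)
    b=dict(top=(105,165,215,258),scene=(405,455,210,245))[n];m=box(*b)
    g=np.median(I[m].sum(-1))
    rep("cass 2-14",n,big(m&(P[...,2]>3.5)&(P[...,2]<15)),8)
    rg=big(m&(P[...,2]>27)&(P[...,2]<45));rep("ridge",n,rg,36);print(" z",np.median(P[rg][:,2]))
    # labels (bright pinkish inside the cassette)
    lab=m&(I[...,2]-I[...,0]>12);print("label px",lab.sum())
    nn,l,s,cc=cv2.connectedComponentsWithStats(lab.astype(np.uint8))
    for k in range(1,nn):
        if s[k,4]>15:print("  label",s[k,4],cc[k].round(1),ray(n,cc[k],8)[0].round(1))
    hb=dict(top=(270,325,170,220),scene=(240,285,195,245))[n]
    h=big(box(*hb)&(P[...,2]>115)&(P[...,2]<138)&(I.max(-1)<70));rep("handle",n,h,128);print(" z",np.median(P[h][:,2]))
    tb=dict(top=(180,242,180,250),scene=(315,375,200,255))[n]
    t=big(box(*tb)&(P[...,2]>48)&(P[...,2]<72)&(I.min(-1)>60));x=rep("tray",n,t,55.5);print(" z",np.median(P[t][:,2]))
    C=np.array([527.8,-116.6]);a=np.radians(101.8);Y=np.array([np.cos(a),np.sin(a)]);X=np.array([Y[1],-Y[0]])
    L=(x-C)@np.c_[X,Y]
    for d in range(150,245,15):
        k=np.abs(L[:,1]-d)<4;print("  d",d,"edges",np.percentile(L[k,0],[1,99]).round(1),end="")
    print()
E
python3 m2.py
```

```text
cass 2-14 top 411 rect [443.7 290.2] [65.1 50.1] 82.8 mean [443.  288.8] dir 84.9
ridge top 71 rect [443.5 289.6] [41.1 10.1] 82.9 mean [443.5 289.2] dir 82.8
 z 35.21262032233345
label px 0
handle top 148 rect [ 525.9 -119.1] [55.7 14.8] 42.8 mean [ 526.7 -118.9] dir -135.7
 z 127.42136305566846
tray top 1533 rect [500.2  63.4] [108.8 123.8] 11.3 mean [489.6  66.5] dir 116.6
 z 56.13239829731198
  d 150 edges [-42.8  39.2]  d 165 edges [-42.4  39.6]  d 180 edges [-43.3  39.9]  d 195 edges [-42.9  39. ]  d 210 edges [-43.8  39.3]  d 225 edges [-42.8  39.1]  d 240 edges [-42.  42.]
cass 2-14 scene 301 rect [450.6 294.4] [67.2 55.4] 82.8 mean [456.4 292.2] dir 75.7
ridge scene 94 rect [452.2 293.7] [40.4 18.8] 85.7 mean [452.1 294. ] dir 87.3
 z 33.68504713808656
label px 25
  label 25 [425.4 230.4] [457.1 293.6   8. ]
handle scene 177 rect [ 538.7 -114.3] [63.4 19.3] 42.5 mean [ 538.8 -114.2] dir -138.1
 z 127.903022346333
tray scene 1251 rect [489.8  70.5] [ 92.4 118.9] 12.8 mean [492.9  71.5] dir 108.8
 z 57.848404190084395
  d 150 edges [-39.2  44.8]  d 165 edges [-37.7  46.9]  d 180 edges [-38.7  43.9]  d 195 edges [-39.4  45.7]  d 210 edges [-40.4  44.9]  d 225 edges [-41.7  44.1]  d 240 edges [-43.6  43. ]
```

Top-view results:
- **Cassette:** about (443.6, 290), yaw 82.8°, label and ridge heights as stated.
- **Axis:** about (527, -118).
- **Gate:** 101.8°.
- **Handle:** points to -137°, two clicks before the gate.

Now I'll move over the handle.

Call:
{"method": "arm_command", "body": {"commands": [{"dx":1.13,"dy":2,"rz":0.145,"hand":0},{"dx":1.13,"dy":2,"rz":0.145,"hand":0},{"dx":1.13,"dy":2,"rz":0.145,"hand":0},{"dx":1.13,"dy":2,"rz":0.145,"hand":0},{"dx":1.13,"dy":2,"rz":0.145,"hand":0},{"dx":1.13,"dy":2,"rz":0.145,"hand":0},{"dx":1.13,"dy":2,"rz":0.145,"hand":0},{"dx":1.13,"dy":2,"rz":0.145,"hand":0}]}}

```text
invalid input
```

Call:
{"method": "arm_command", "body": {"commands": [{"dx":1.13,"dy":2,"rz":0.145,"hand":0},{"dx":1.13,"dy":2,"rz":0.145,"hand":0},{"dx":1.13,"dy":2,"rz":0.145,"hand":0},{"dx":1.13,"dy":2,"rz":0.145,"hand":0},{"dx":1.13,"dy":2,"rz":0.145,"hand":0},{"dx":1.13,"dy":2,"rz":0.145,"hand":0},{"dx":1.13,"dy":2,"rz":0.145,"hand":0},{"dx":1.13,"dy":2,"rz":0.145,"hand":0}]}}

```text
invalid input
```

Call:
{"method": "arm_command", "body": {"commands": [{"dx":1.13,"dy":2,"rz":0.145,"hand":0},{"dx":1.13,"dy":2,"rz":0.145,"hand":0},{"dx":1.13,"dy":2,"rz":0.145,"hand":0},{"dx":1.13,"dy":2,"rz":0.145,"hand":0},{"dx":1.13,"dy":2,"rz":0.145,"hand":0},{"dx":1.13,"dy":2,"rz":0.145,"hand":0},{"dx":1.13,"dy":2,"rz":0.145,"hand":0},{"dx":1.13,"dy":2,"rz":0.145,"hand":0.3}]}}

```text
invalid input
```

```bash
cat > s.py <<'E'
from h import *
def st():
    s=bot.sense();w,x,y,z=s["ee_rot"];R=cv2.Rodrigues(np.zeros(3))[0]
    from scipy.spatial.transform import Rotation as Ro
    M=Ro.from_quat([x,y,z,w]).as_matrix()
    print("t",round(s["time_s"],2),"pos",s["ee_pos"].round(1),"ydir",np.degrees(np.arctan2(M[1,1],M[0,1])).round(2),"z",M[:,2].round(3),"F",s["force"].round(1),"M",s["moment"].round(2),"w",round(s["width"],1),"g",round(s["grasp_force"],1),"q",s["joint_pos"].round(2));return s
if __name__=="__main__":st()
E
python3 s.py
```

```text
t 0.1 pos [ 254.5 -597.3  217.6] ydir -66.92 z [-0.001  0.002 -1.   ] F [0.2 0.5 0.1] M [ 0.01 -0.03 -0.06] w 93.1 g 0.0 q [ 1.14  0.62 -0.01  1.42  0.01  1.1  -0.04]
```

Call:
{"method": "arm_command", "body": {"commands": [{"dx":1.13,"dy":2,"dz":0,"rx":0,"ry":0,"rz":0.145,"hand":0},{"dx":1.13,"dy":2,"dz":0,"rx":0,"ry":0,"rz":0.145,"hand":0},{"dx":1.13,"dy":2,"dz":0,"rx":0,"ry":0,"rz":0.145,"hand":0},{"dx":1.13,"dy":2,"dz":0,"rx":0,"ry":0,"rz":0.145,"hand":0},{"dx":1.13,"dy":2,"dz":0,"rx":0,"ry":0,"rz":0.145,"hand":0},{"dx":1.13,"dy":2,"dz":0,"rx":0,"ry":0,"rz":0.145,"hand":0},{"dx":1.13,"dy":2,"dz":0,"rx":0,"ry":0,"rz":0.145,"hand":0},{"dx":1.13,"dy":2,"dz":0,"rx":0,"ry":0,"rz":0.145,"hand":0}], "squeeze": 30}}

```text
time_s: 0.9
ee_pos: [345.3, -436.9, 218.2]
ee_rot: [-0.001, 0.708, 0.706, -0.0]
force: [-0.3, 0.1, 0.3]
width: 93.0
grasp_force: 0.0
```

Call:
{"method": "arm_command", "body": {"commands": [{"dx":1.13,"dy":2,"dz":0,"rx":0,"ry":0,"rz":0.145,"hand":0},{"dx":1.13,"dy":2,"dz":0,"rx":0,"ry":0,"rz":0.145,"hand":0},{"dx":1.13,"dy":2,"dz":0,"rx":0,"ry":0,"rz":0.145,"hand":0},{"dx":1.13,"dy":2,"dz":0,"rx":0,"ry":0,"rz":0.145,"hand":0},{"dx":1.13,"dy":2,"dz":0,"rx":0,"ry":0,"rz":0.145,"hand":0},{"dx":1.13,"dy":2,"dz":0,"rx":0,"ry":0,"rz":0.145,"hand":0},{"dx":1.13,"dy":2,"dz":0,"rx":0,"ry":0,"rz":0.145,"hand":0},{"dx":1.13,"dy":2,"dz":0,"rx":0,"ry":0,"rz":0.145,"hand":0}]}}

```text
time_s: 1.7
ee_pos: [435.6, -277.1, 218.3]
ee_rot: [-0.0, 0.205, 0.979, 0.0]
force: [0.5, -0.2, -0.6]
width: 92.6
grasp_force: 0.0
```

Call:
{"method": "arm_command", "body": {"commands": [{"dx":1.13,"dy":2,"dz":0,"rx":0,"ry":0,"rz":0.145,"hand":0.2},{"dx":1.13,"dy":2,"dz":0,"rx":0,"ry":0,"rz":0.145,"hand":0.4},{"dx":1.13,"dy":2,"dz":0,"rx":0,"ry":0,"rz":0.145,"hand":0.4},{"dx":1.13,"dy":2,"dz":0,"rx":0,"ry":0,"rz":0.145,"hand":0.4},{"dx":1.13,"dy":2,"dz":0,"rx":0,"ry":0,"rz":0.145,"hand":0.4},{"dx":1.13,"dy":2,"dz":0,"rx":0,"ry":0,"rz":0.145,"hand":0.4},{"dx":1.13,"dy":2,"dz":0,"rx":0,"ry":0,"rz":0.145,"hand":0.4},{"dx":1.13,"dy":2,"dz":0,"rx":0,"ry":0,"rz":0.145,"hand":0.4}]}}

```text
time_s: 2.5
ee_pos: [526.0, -117.5, 218.2]
ee_rot: [-0.001, -0.365, 0.931, 0.0]
force: [-0.1, 0.3, -0.2]
width: 55.6
grasp_force: 0.0
```

```bash
python3 s.py
```

```text
t 2.5 pos [ 526.  -117.5  218.2] ydir 132.78 z [-0.001 -0.    -1.   ] F [-0.1  0.3 -0.2] M [ 0.15 -0.11 -0.02] w 55.6 g 0.0 q [ 0.78  0.61 -0.97  1.73  0.56  1.11  1.95]
```

Call:
{"method": "arm_command", "body": {"commands": [{"dx":0,"dy":0,"dz":-3,"rx":0,"ry":0,"rz":0,"hand":0.4},{"dx":0,"dy":0,"dz":-3,"rx":0,"ry":0,"rz":0,"hand":0.4},{"dx":0,"dy":0,"dz":-3,"rx":0,"ry":0,"rz":0,"hand":0.4},{"dx":0,"dy":0,"dz":-2.6,"rx":0,"ry":0,"rz":0,"hand":0.4},{"dx":0,"dy":0,"dz":0,"rx":0,"ry":0,"rz":0,"hand":0.6},{"dx":0,"dy":0,"dz":0,"rx":0,"ry":0,"rz":0,"hand":1},{"dx":0,"dy":0,"dz":0,"rx":0,"ry":0,"rz":0,"hand":1},{"dx":0,"dy":0,"dz":0,"rx":0,"ry":0,"rz":0,"hand":1}], "squeeze": 50}}

```text
time_s: 3.3
ee_pos: [526.6, -118.0, 103.8]
ee_rot: [0.001, -0.362, 0.932, -0.001]
force: [-0.1, 0.4, -0.0]
width: 28.3
grasp_force: 0.0
```

```bash
python3 s.py
```

```text
t 3.3 pos [ 526.6 -118.   103.8] ydir 132.45 z [ 0.002 -0.001 -1.   ] F [-0.1  0.4 -0. ] M [ 0.1  -0.11  0.02] w 28.3 g 0.0 q [ 0.7   0.74 -0.86  1.86  0.72  0.88  1.81]
```

Still closing, so I'll let it finish.

Call:
{"method": "arm_command", "body": {"commands": [{"dx":0,"dy":0,"dz":0,"rx":0,"ry":0,"rz":0,"hand":1},{"dx":0,"dy":0,"dz":0,"rx":0,"ry":0,"rz":0,"hand":1},{"dx":0,"dy":0,"dz":0,"rx":0,"ry":0,"rz":0,"hand":1},{"dx":0,"dy":0,"dz":0,"rx":0,"ry":0,"rz":0,"hand":1},{"dx":0,"dy":0,"dz":0,"rx":0,"ry":0,"rz":0,"hand":1},{"dx":0,"dy":0,"dz":0,"rx":0,"ry":0,"rz":0,"hand":1},{"dx":0,"dy":0,"dz":0,"rx":0,"ry":0,"rz":0,"hand":1},{"dx":0,"dy":0,"dz":0,"rx":0,"ry":0,"rz":0,"hand":1}]}}

```text
time_s: 4.1
ee_pos: [527.7, -119.7, 103.4]
ee_rot: [0.001, -0.361, 0.932, -0.002]
force: [2.9, -4.1, 2.5]
width: 13.5
grasp_force: 49.7
```

```bash
python3 s.py
```

```text
t 4.1 pos [ 527.7 -119.7  103.4] ydir 132.37 z [ 0.004 -0.002 -1.   ] F [ 2.9 -4.1  2.5] M [-0.63 -0.68  0.08] w 13.5 g 49.7 q [ 0.7   0.74 -0.85  1.86  0.72  0.88  1.81]
```

Call:
{"method": "arm_command", "body": {"commands": [{"dx":0,"dy":0,"dz":0,"rx":0,"ry":0,"rz":-0.15,"hand":1},{"dx":0,"dy":0,"dz":0,"rx":0,"ry":0,"rz":-0.15,"hand":1},{"dx":0,"dy":0,"dz":0,"rx":0,"ry":0,"rz":-0.15,"hand":1},{"dx":0,"dy":0,"dz":0,"rx":0,"ry":0,"rz":-0.15,"hand":1},{"dx":0,"dy":0,"dz":0,"rx":0,"ry":0,"rz":-0.15,"hand":1},{"dx":0,"dy":0,"dz":0,"rx":0,"ry":0,"rz":-0.15,"hand":1},{"dx":0,"dy":0,"dz":0,"rx":0,"ry":0,"rz":-0.147,"hand":1},{"dx":0,"dy":0,"dz":0,"rx":0,"ry":0,"rz":0,"hand":1}]}}

```text
time_s: 4.9
ee_pos: [526.8, -115.6, 103.4]
ee_rot: [0.001, 0.153, 0.988, 0.001]
force: [1.4, 3.5, 3.6]
width: 13.8
grasp_force: 50.1
```

```bash
python3 s.py
```

```text
t 4.9 pos [ 526.8 -115.6  103.4] ydir 72.46 z [ 0.002  0.002 -1.   ] F [1.4 3.5 3.6] M [ 0.48 -0.34 -0.43] w 13.8 g 50.1 q [ 0.55  0.65 -0.57  1.87  0.49  0.77  0.97]
```

Call:
{"method": "arm_command", "body": {"commands": [{"dx":0.05,"dy":0.04,"dz":0,"rx":0,"ry":0,"rz":-0.15,"hand":1},{"dx":0.05,"dy":0.04,"dz":0,"rx":0,"ry":0,"rz":-0.15,"hand":1},{"dx":0.05,"dy":0.04,"dz":0,"rx":0,"ry":0,"rz":-0.15,"hand":1},{"dx":0.05,"dy":0.04,"dz":0,"rx":0,"ry":0,"rz":-0.15,"hand":1},{"dx":0.05,"dy":0.04,"dz":0,"rx":0,"ry":0,"rz":-0.15,"hand":1},{"dx":0.05,"dy":0.04,"dz":0,"rx":0,"ry":0,"rz":-0.15,"hand":1},{"dx":0.05,"dy":0.04,"dz":0,"rx":0,"ry":0,"rz":-0.147,"hand":1},{"dx":0,"dy":0,"dz":0,"rx":0,"ry":0,"rz":0,"hand":1}]}}

```text
time_s: 5.7
ee_pos: [529.9, -112.8, 103.4]
ee_rot: [-0.001, 0.625, 0.78, 0.001]
force: [0.7, 3.8, 5.7]
width: 13.6
grasp_force: 50.1
```

```bash
python3 s.py
```

```text
t 5.7 pos [ 529.9 -112.8  103.4] ydir 12.59 z [ 0.001  0.003 -1.   ] F [0.7 3.8 5.7] M [ 0.61 -0.06 -0.49] w 13.6 g 50.1 q [ 0.35  0.61 -0.28  1.86  0.24  0.7   0.16]
```

The bar lines at three angles agree on an axis at (530.8, -116.9) in the robot frame. Next I'll release, lift, and travel to the cassette.

Call:
{"method": "arm_command", "body": {"commands": [{"dx":0,"dy":0,"dz":0,"rx":0,"ry":0,"rz":0,"hand":0.4},{"dx":0,"dy":0,"dz":0,"rx":0,"ry":0,"rz":0,"hand":0.4},{"dx":0,"dy":0,"dz":0,"rx":0,"ry":0,"rz":0,"hand":0.4},{"dx":0,"dy":0,"dz":0,"rx":0,"ry":0,"rz":0,"hand":0.4},{"dx":0,"dy":0,"dz":3,"rx":0,"ry":0,"rz":0,"hand":0.4},{"dx":0,"dy":0,"dz":4,"rx":0,"ry":0,"rz":0,"hand":0.4},{"dx":0,"dy":0,"dz":3,"rx":0,"ry":0,"rz":0,"hand":0.4},{"dx":-0.4,"dy":2,"dz":0,"rx":0,"ry":0,"rz":0,"hand":0.4}], "squeeze": 40}}

```text
time_s: 6.5
ee_pos: [528.5, -98.7, 206.7]
ee_rot: [0.005, 0.628, 0.778, 0.001]
force: [0.0, 0.6, 0.1]
width: 55.8
grasp_force: 0.0
```

Call:
{"method": "arm_command", "body": {"commands": [{"dx":-1,"dy":4.8,"dz":0,"rx":0,"ry":0,"rz":-0.044,"hand":0.4},{"dx":-1,"dy":4.8,"dz":0,"rx":0,"ry":0,"rz":-0.044,"hand":0.4},{"dx":-1,"dy":4.8,"dz":0,"rx":0,"ry":0,"rz":-0.044,"hand":0.4},{"dx":-1,"dy":4.8,"dz":0,"rx":0,"ry":0,"rz":-0.044,"hand":0.4},{"dx":-1,"dy":4.8,"dz":0,"rx":0,"ry":0,"rz":-0.044,"hand":0.4},{"dx":-1,"dy":4.8,"dz":0,"rx":0,"ry":0,"rz":-0.044,"hand":0.4},{"dx":-1,"dy":4.8,"dz":0,"rx":0,"ry":0,"rz":-0.044,"hand":0.4},{"dx":-1,"dy":4.8,"dz":0,"rx":0,"ry":0,"rz":-0.038,"hand":0.4}]}}

```text
time_s: 7.3
ee_pos: [444.8, 290.3, 202.5]
ee_rot: [0.0, 0.751, 0.66, -0.0]
force: [0.9, 0.8, -0.1]
width: 55.2
grasp_force: 0.0
```

```bash
cat > m3.py <<'E'
import sys
from h import *;from m2 import big,rep;from s import st
st();k=sys.argv[1]
p,d=capture("top");cv2.imwrite(f"pics/t{k}.png",p);P=cloud("top",d);I=p.astype(int);v,u=np.indices(d.shape)
q,d2=capture("scene");cv2.imwrite(f"pics/s{k}.png",q)
box=lambda a,b,c,e:(u>=a)&(u<b)&(v>=c)&(v<e)
h=big(box(270,325,170,220)&(P[...,2]>115)&(P[...,2]<138)&(I.max(-1)<70));rep("handle","top",h,128)
# floor of tray by smooth mid-grey, guides brighter
C=np.array([527.2,-117.5]);a=np.radians(102.2);Y=np.array([np.cos(a),np.sin(a)]);X=np.array([Y[1],-Y[0]])
for nm,z,dd in (("guide tops",65.5,range(150,246,15)),("bay",69,range(70,128,10))):
  for r in dd:
    s=np.arange(-48,48.1,2);w=np.array([np.r_[C+r*Y+t*X,z] for t in s]);uv=proj("top",w).astype(np.float32)
    g=cv2.remap(cv2.cvtColor(p,cv2.COLOR_BGR2GRAY),uv[:,:1],uv[:,1:],cv2.INTER_LINEAR)[:,0];print(nm,r,*g)
cv2.imwrite(f"pics/c{k}.png",cv2.convertScaleAbs(cv2.resize(p[135:265,170:365],None,fx=4,fy=4,interpolation=cv2.INTER_CUBIC),alpha=1.8))
E
python3 m3.py 3
```

```text
t 7.3 pos [444.8 290.3 202.5] ydir -7.41 z [-0.    -0.001 -1.   ] F [ 0.9  0.8 -0.1] M [-0.01 -0.13 -0.03] w 55.2 g 0.0 q [-0.43  0.46 -0.28  1.78  0.16  0.92 -0.91]
handle top 147 rect [ 526.3 -119.3] [14.2 55.8] 12.0 mean [ 526.3 -119.4] dir 103.1
guide tops 150 66 56 52 55 69 82 84 84 90 104 105 98 91 87 85 85 86 86 85 86 85 85 85 84 84 84 84 85 85 85 85 84 84 84 84 84 84 83 81 80 89 99 104 97 88 80 75 74 75
guide tops 165 65 57 52 61 73 84 86 83 90 101 105 99 90 87 86 85 85 86 86 85 85 85 86 86 85 85 85 84 84 84 84 83 84 83 83 84 84 84 82 81 87 102 103 98 89 82 77 75 75
guide tops 180 88 68 57 59 72 85 84 84 90 100 103 97 90 87 86 86 85 85 85 85 86 86 86 85 85 84 85 85 86 86 86 86 85 84 84 84 84 84 82 81 89 98 104 98 88 84 86 98 116
guide tops 195 103 77 58 59 70 80 85 83 89 101 104 98 89 86 85 85 86 86 86 85 85 86 85 87 86 85 85 85 85 86 86 86 85 84 84 85 85 85 82 83 89 102 103 98 95 101 118 127 131
guide tops 210 110 77 60 62 73 85 86 91 101 107 103 93 88 86 86 87 86 86 86 86 86 85 85 86 86 86 86 86 86 86 85 86 86 86 86 86 86 85 84 81 83 92 100 102 99 109 123 134 134
guide tops
[... 557 characters left out ...]
 53 53 49 43 40 38 38 39 42 48 52 53 51 48 48 52 54 56 56 56 55 55 54 54 54 55 55
bay 90 53 54 54 53 53 53 53 52 51 47 51 57 59 56 54 53 53 53 53 53 52 52 53 54 54 53 53 53 53 53 54 54 54 52 52 51 51 53 55 58 59 57 54 54 54 54 54 55 54
bay 100 55 55 55 54 54 54 55 53 50 47 50 54 57 56 54 55 55 55 55 55 55 55 55 55 56 56 55 54 54 54 55 55 54 55 53 51 51 53 56 57 56 55 55 55 55 55 56 57 56
bay 110 55 55 55 55 56 55 54 53 50 49 54 60 60 56 53 55 54 54 55 55 54 54 54 55 55 54 54 54 54 54 54 54 54 54 54 53 52 52 53 54 55 55 55 54 55 55 54 54 55
bay 120 55 55 55 55 55 55 55 54 52 50 54 57 54 49 50 53 54 55 54 54 54 55 54 54 54 54 54 54 54 55 55 55 55 54 54 52 50 47 50 55 57 56 55 56 56 55 55 55 55
```

View pics/c3.png

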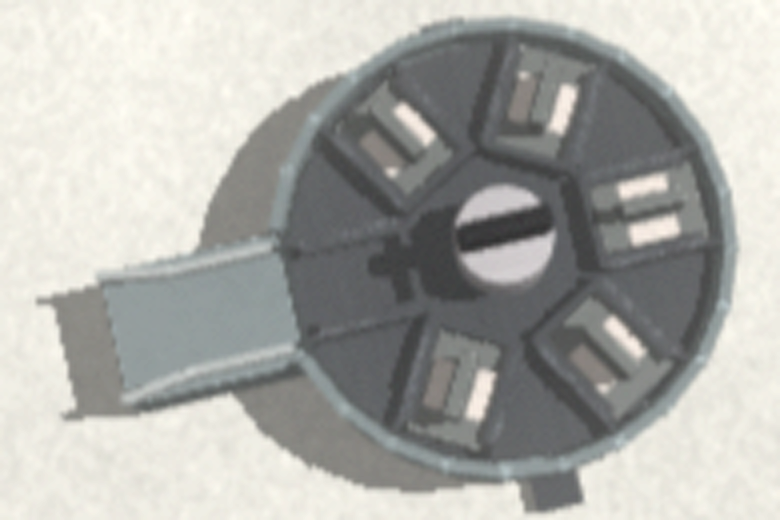

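The empty bay now stands at the gate. It is centred on about (345,275) in the crop, in line with the tray. Guide edges put the tray centre line through (530.8, -116.8) at 102.4°, which matches the robot-measured axis. Now I'll grasp the cassette.

Call:
{"method": "arm_command", "body": {"commands": [{"dx":0,"dy":0,"dz":-4.5,"rx":0,"ry":0,"rz":0,"hand":0.4},{"dx":0,"dy":0,"dz":-4.5,"rx":0,"ry":0,"rz":0,"hand":0.4},{"dx":0,"dy":0,"dz":-4.5,"rx":0,"ry":0,"rz":0,"hand":0.4},{"dx":0,"dy":0,"dz":-3,"rx":0,"ry":0,"rz":0,"hand":0.4},{"dx":0,"dy":0,"dz":-1.7,"rx":0,"ry":0,"rz":0,"hand":0.4},{"dx":0,"dy":0,"dz":0,"rx":0,"ry":0,"rz":0,"hand":0.4},{"dx":0,"dy":0,"dz":0,"rx":0,"ry":0,"rz":0,"hand":0.4},{"dx":0,"dy":0,"dz":0,"rx":0,"ry":0,"rz":0,"hand":0.4}]}}

```text
time_s: 8.2
ee_pos: [446.4, 289.2, 21.9]
ee_rot: [0.0, 0.751, 0.66, 0.001]
force: [0.7, 0.1, 0.1]
width: 55.8
grasp_force: 0.0
```

```bash
python3 s.py
```

```text
t 8.2 pos [446.4 289.2  21.9] ydir -7.35 z [ 0.002  0.001 -1.   ] F [0.7 0.1 0.1] M [-0.02 -0.13  0.02] w 55.8 g 0.0 q [-0.49  0.72 -0.19  1.95  0.27  0.49 -1.  ]
```

Call:
{"method": "arm_command", "body": {"commands": [{"dx":-0.15,"dy":0.1,"dz":-0.5,"rx":0,"ry":0,"rz":0,"hand":0.4},{"dx":0,"dy":0,"dz":0,"rx":0,"ry":0,"rz":0,"hand":1},{"dx":0,"dy":0,"dz":0,"rx":0,"ry":0,"rz":0,"hand":1},{"dx":0,"dy":0,"dz":0,"rx":0,"ry":0,"rz":0,"hand":1},{"dx":0,"dy":0,"dz":0,"rx":0,"ry":0,"rz":0,"hand":1},{"dx":0,"dy":0,"dz":0,"rx":0,"ry":0,"rz":0,"hand":1},{"dx":0,"dy":0,"dz":0,"rx":0,"ry":0,"rz":0,"hand":1},{"dx":0,"dy":0,"dz":0,"rx":0,"ry":0,"rz":0,"hand":1}], "squeeze": 30}}

```text
time_s: 9.0
ee_pos: [444.2, 289.8, 15.7]
ee_rot: [0.0, 0.751, 0.66, 0.0]
force: [0.1, -0.2, -0.1]
width: 9.9
grasp_force: 30.0
```

Call:
{"method": "arm_command", "body": {"commands": [{"dx":0,"dy":0,"dz":0,"rx":0,"ry":0,"rz":0,"hand":1},{"dx":0,"dy":0,"dz":0,"rx":0,"ry":0,"rz":0,"hand":1},{"dx":0,"dy":0,"dz":0,"rx":0,"ry":0,"rz":0,"hand":1},{"dx":0,"dy":0,"dz":0,"rx":0,"ry":0,"rz":0,"hand":1},{"dx":0,"dy":0,"dz":0,"rx":0,"ry":0,"rz":0,"hand":1},{"dx":0,"dy":0,"dz":0,"rx":0,"ry":0,"rz":0,"hand":1},{"dx":0,"dy":0,"dz":0,"rx":0,"ry":0,"rz":0,"hand":1},{"dx":0,"dy":0,"dz":0,"rx":0,"ry":0,"rz":0,"hand":1}]}}

```text
time_s: 9.8
ee_pos: [444.1, 289.9, 15.7]
ee_rot: [-0.0, 0.751, 0.66, 0.0]
force: [0.9, 0.1, -0.1]
width: 9.8
grasp_force: 30.0
```

```bash
python3 s.py
```

```text
t 9.8 pos [444.1 289.9  15.7] ydir -7.33 z [ 0.  0. -1.] F [ 0.9  0.1 -0.1] M [-0.1  -0.26 -0.03] w 9.8 g 30.0 q [-0.5   0.73 -0.19  1.95  0.27  0.48 -1.01]
```

Call:
{"method": "arm_command", "body": {"commands": [{"dx":0,"dy":0,"dz":0,"rx":0,"ry":0,"rz":0,"hand":0.8},{"dx":0,"dy":0,"dz":0,"rx":0,"ry":0,"rz":0,"hand":0.8},{"dx":0,"dy":0,"dz":0.25,"rx":0,"ry":0,"rz":0,"hand":0.8},{"dx":0,"dy":0,"dz":0,"rx":0,"ry":0,"rz":0,"hand":0.8},{"dx":0,"dy":0,"dz":0,"rx":0,"ry":0,"rz":0,"hand":1},{"dx":0,"dy":0,"dz":0,"rx":0,"ry":0,"rz":0,"hand":1},{"dx":0,"dy":0,"dz":0,"rx":0,"ry":0,"rz":0,"hand":1},{"dx":0,"dy":0,"dz":0,"rx":0,"ry":0,"rz":0,"hand":1}], "squeeze": 35}}

```text
time_s: 10.6
ee_pos: [444.0, 289.8, 18.2]
ee_rot: [-0.0, 0.751, 0.66, -0.0]
force: [-0.1, 0.2, 0.7]
width: 9.7
grasp_force: 35.0
```

Call:
{"method": "arm_command", "body": {"commands": [{"dx":0,"dy":0,"dz":3.5,"rx":0,"ry":0,"rz":0,"hand":1},{"dx":0,"dy":0,"dz":3.5,"rx":0,"ry":0,"rz":0,"hand":1},{"dx":0,"dy":0,"dz":3,"rx":0,"ry":0,"rz":0,"hand":1},{"dx":0.77,"dy":-3.74,"dz":0,"rx":0,"ry":0,"rz":0.069,"hand":1},{"dx":0.77,"dy":-3.74,"dz":0,"rx":0,"ry":0,"rz":0.069,"hand":1},{"dx":0.77,"dy":-3.74,"dz":0,"rx":0,"ry":0,"rz":0.069,"hand":1},{"dx":0.77,"dy":-3.74,"dz":0,"rx":0,"ry":0,"rz":0.069,"hand":1},{"dx":0.77,"dy":-3.74,"dz":0,"rx":0,"ry":0,"rz":0.069,"hand":1}]}}

```text
time_s: 11.4
ee_pos: [482.4, 101.2, 118.0]
ee_rot: [-0.0, 0.625, 0.78, -0.0]
force: [0.4, 1.0, -0.7]
width: 9.6
grasp_force: 35.0
```

Call:
{"method": "arm_command", "body": {"commands": [{"dx":0,"dy":0,"dz":-1,"rx":0,"ry":0,"rz":0,"hand":1},{"dx":0,"dy":0,"dz":-1,"rx":0,"ry":0,"rz":0,"hand":1},{"dx":0,"dy":0,"dz":-1,"rx":0,"ry":0,"rz":0,"hand":1},{"dx":0,"dy":0,"dz":0,"rx":0,"ry":0,"rz":0,"hand":1},{"dx":0,"dy":0,"dz":0,"rx":0,"ry":0,"rz":0,"hand":1},{"dx":0,"dy":0,"dz":0,"rx":0,"ry":0,"rz":0,"hand":1},{"dx":0,"dy":0,"dz":0,"rx":0,"ry":0,"rz":0,"hand":1},{"dx":0,"dy":0,"dz":0,"rx":0,"ry":0,"rz":0,"hand":1}]}}

```text
time_s: 12.2
ee_pos: [482.7, 103.2, 88.5]
ee_rot: [0.0, 0.626, 0.78, 0.0]
force: [-0.8, 1.0, -1.3]
width: 9.5
grasp_force: 35.0
```

```bash
python3 s.py; python3 - <<'E'
from h import *
p,d=capture("scene");np.save("pics/s5.npy",d);q,_=capture("top")
a=cv2.resize(p[160:270,250:400],None,fx=4,fy=4,interpolation=cv2.INTER_CUBIC)
cv2.imwrite("pics/c5.png",cv2.convertScaleAbs(a,alpha=1.8))
E
```

```text
t 12.2 pos [482.7 103.2  88.5] ydir 12.46 z [ 0.001  0.    -1.   ] F [-0.8  1.  -1.3] M [-0.03 -0.11  0.06] w 9.5 g 35.0 q [-0.02  0.58 -0.35  2.01  0.34  0.61 -0.38]
```

View pics/c5.png

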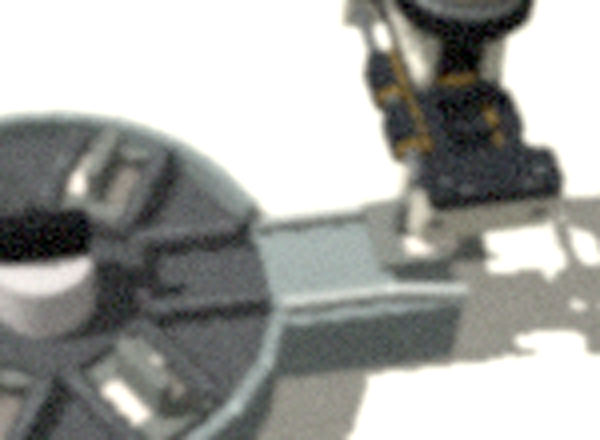

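The scene crop shows the cassette held level over the tray's outer end, around (460,240) in the crop, with bay and tray in line. Now I'll lower it and start sliding.

Call:
{"method": "arm_command", "body": {"commands": [{"dx":0,"dy":0,"dz":-0.5,"rx":0,"ry":0,"rz":0,"hand":1},{"dx":0,"dy":0,"dz":-0.5,"rx":0,"ry":0,"rz":0,"hand":1},{"dx":0,"dy":0,"dz":-0.3,"rx":0,"ry":0,"rz":0,"hand":1},{"dx":0,"dy":0,"dz":-0.15,"rx":0,"ry":0,"rz":0,"hand":1},{"dx":0,"dy":0,"dz":0,"rx":0,"ry":0,"rz":0,"hand":1},{"dx":0,"dy":0,"dz":0,"rx":0,"ry":0,"rz":0,"hand":1},{"dx":0,"dy":0,"dz":0,"rx":0,"ry":0,"rz":0,"hand":1},{"dx":0,"dy":0,"dz":0,"rx":0,"ry":0,"rz":0,"hand":1}]}}

```text
time_s: 13.1
ee_pos: [482.1, 102.7, 73.7]
ee_rot: [-0.0, 0.626, 0.78, -0.0]
force: [-2.5, -0.4, 3.9]
width: 10.0
grasp_force: 35.0
```

Call:
{"method": "arm_command", "body": {"commands": [{"dx":0.215,"dy":-0.977,"dz":0,"rx":0,"ry":0,"rz":0,"hand":1},{"dx":0.215,"dy":-0.977,"dz":0,"rx":0,"ry":0,"rz":0,"hand":1},{"dx":0.215,"dy":-0.977,"dz":0,"rx":0,"ry":0,"rz":0,"hand":1},{"dx":0.215,"dy":-0.977,"dz":0,"rx":0,"ry":0,"rz":0,"hand":1},{"dx":0.215,"dy":-0.977,"dz":0,"rx":0,"ry":0,"rz":0,"hand":1},{"dx":0,"dy":0,"dz":0,"rx":0,"ry":0,"rz":0,"hand":1},{"dx":0,"dy":0,"dz":0,"rx":0,"ry":0,"rz":0,"hand":1},{"dx":0,"dy":0,"dz":0,"rx":0,"ry":0,"rz":0,"hand":1}]}}

```text
time_s: 13.9
ee_pos: [493.3, 53.7, 73.7]
ee_rot: [0.0, 0.626, 0.78, -0.0]
force: [0.6, -1.6, 1.0]
width: 9.3
grasp_force: 35.0
```

```bash
python3 s.py;python3 - <<'E'
from h import *
s=bot.sense();d=s["ee_pos"][:2]-[530.8,-116.9];print("r",d@[-.2147,.9767],"lat",d@[.9767,.2147])
E
```

```text
t 13.9 pos [493.3  53.7  73.7] ydir 12.43 z [ 0.    -0.001 -1.   ] F [ 0.6 -1.6  1. ] M [-0.27 -0.18 -0.04] w 9.3 g 35.0 q [ 0.08  0.61 -0.34  2.01  0.36  0.58 -0.3 ]
r 174.64372733362524 lat -0.008870076687049668
```

Contact is light and the lateral error is about 0. Continuing into the bay.

Call:
{"method": "arm_command", "body": {"commands": [{"dx":0.129,"dy":-0.586,"dz":0,"rx":0,"ry":0,"rz":0,"hand":1},{"dx":0.129,"dy":-0.586,"dz":0,"rx":0,"ry":0,"rz":0,"hand":1},{"dx":0.129,"dy":-0.586,"dz":0,"rx":0,"ry":0,"rz":0,"hand":1},{"dx":0.129,"dy":-0.586,"dz":0,"rx":0,"ry":0,"rz":0,"hand":1},{"dx":0.129,"dy":-0.586,"dz":0,"rx":0,"ry":0,"rz":0,"hand":1},{"dx":0,"dy":0,"dz":0,"rx":0,"ry":0,"rz":0,"hand":1},{"dx":0,"dy":0,"dz":0,"rx":0,"ry":0,"rz":0,"hand":1},{"dx":0,"dy":0,"dz":0,"rx":0,"ry":0,"rz":0,"hand":1}]}}

```text
time_s: 14.7
ee_pos: [499.9, 23.8, 73.7]
ee_rot: [0.0, 0.627, 0.779, -0.0]
force: [-0.2, -1.5, 2.1]
width: 9.7
grasp_force: 35.0
```

```bash
cat > r.py <<'E'
from s import *
s=st();d=s["ee_pos"][:2]-[530.8,-116.9];print("r",d@[-.2147,.9767],"lat",d@[.9767,.2147],"Fr",s["force"][:2]@[-.2147,.9767],"Flat",s["force"][:2]@[.9767,.2147])
E
python3 r.py
```

```text
t 14.7 pos [499.9  23.8  73.7] ydir 12.39 z [ 0.    -0.001 -1.   ] F [-0.2 -1.5  2.1] M [-0.31 -0.21 -0.06] w 9.7 g 35.0 q [ 0.14  0.62 -0.35  2.    0.37  0.59 -0.24]
r 144.0810295483875 lat 0.012239837520288023 Fr -1.3700353182043767 Flat -0.5477967603658042
```

In without contact: r 144, so the front edge is at 111. Continuing to r≈99.

Call:
{"method": "arm_command", "body": {"commands": [{"dx":0.138,"dy":-0.625,"dz":0,"rx":0,"ry":0,"rz":0,"hand":1},{"dx":0.138,"dy":-0.625,"dz":0,"rx":0,"ry":0,"rz":0,"hand":1},{"dx":0.138,"dy":-0.625,"dz":0,"rx":0,"ry":0,"rz":0,"hand":1},{"dx":0.138,"dy":-0.625,"dz":0,"rx":0,"ry":0,"rz":0,"hand":1},{"dx":0.138,"dy":-0.625,"dz":0,"rx":0,"ry":0,"rz":0,"hand":1},{"dx":0.138,"dy":-0.625,"dz":0,"rx":0,"ry":0,"rz":0,"hand":1},{"dx":0.138,"dy":-0.625,"dz":0,"rx":0,"ry":0,"rz":0,"hand":1},{"dx":0,"dy":0,"dz":0,"rx":0,"ry":0,"rz":0,"hand":1}]}}

```text
time_s: 15.5
ee_pos: [509.6, -21.1, 73.6]
ee_rot: [0.001, 0.627, 0.779, -0.001]
force: [-0.1, -1.7, 2.2]
width: 9.7
grasp_force: 35.0
```

```bash
python3 r.py
```

```text
t 15.5 pos [509.6 -21.1  73.6] ydir 12.31 z [ 0.    -0.002 -1.   ] F [-0.1 -1.7  2.2] M [-0.39 -0.14  0.02] w 9.7 g 35.0 q [ 0.23  0.63 -0.36  1.97  0.37  0.6  -0.16]
r 98.10787694718297 lat -0.11136418960004815 Fr -1.6453382646860053 Flat -0.4181123007109245
```

Call:
{"method": "arm_command", "body": {"commands": [{"dx":0.043,"dy":-0.195,"dz":0,"rx":0,"ry":0,"rz":0,"hand":1},{"dx":0.043,"dy":-0.195,"dz":0,"rx":0,"ry":0,"rz":0,"hand":1},{"dx":0.032,"dy":-0.147,"dz":0,"rx":0,"ry":0,"rz":0,"hand":1},{"dx":0.032,"dy":-0.147,"dz":0,"rx":0,"ry":0,"rz":0,"hand":1},{"dx":0.032,"dy":-0.147,"dz":0,"rx":0,"ry":0,"rz":0,"hand":1},{"dx":0,"dy":0,"dz":0,"rx":0,"ry":0,"rz":0,"hand":1},{"dx":0,"dy":0,"dz":0,"rx":0,"ry":0,"rz":0,"hand":1},{"dx":0,"dy":0,"dz":0,"rx":0,"ry":0,"rz":0,"hand":1}]}}

```text
time_s: 16.3
ee_pos: [511.2, -27.3, 73.6]
ee_rot: [-0.0, 0.626, 0.78, 0.0]
force: [0.2, 0.3, -0.1]
width: 9.8
grasp_force: 35.0
```

```bash
python3 r.py
```

```text
t 16.3 pos [511.2 -27.3  73.6] ydir 12.44 z [-0.  0. -1.] F [ 0.2  0.3 -0.1] M [-0.04 -0.09 -0.01] w 9.8 g 35.0 q [ 0.25  0.63 -0.36  1.97  0.37  0.61 -0.14]
r 91.77337792236399 lat 0.07703995888246445 Fr 0.24087032000952568 Flat 0.2864940407647397
```

Call:
{"method": "arm_command", "body": {"commands": [{"dx":0.021,"dy":-0.098,"dz":0,"rx":0,"ry":0,"rz":0,"hand":1},{"dx":0.021,"dy":-0.098,"dz":0,"rx":0,"ry":0,"rz":0,"hand":1},{"dx":0.021,"dy":-0.098,"dz":0,"rx":0,"ry":0,"rz":0,"hand":1},{"dx":0,"dy":0,"dz":0,"rx":0,"ry":0,"rz":0,"hand":1},{"dx":0,"dy":0,"dz":0,"rx":0,"ry":0,"rz":0,"hand":1},{"dx":0,"dy":0,"dz":0,"rx":0,"ry":0,"rz":0,"hand":1},{"dx":0,"dy":0,"dz":0,"rx":0,"ry":0,"rz":0,"hand":1},{"dx":0,"dy":0,"dz":0,"rx":0,"ry":0,"rz":0,"hand":1}]}}

```text
time_s: 17.1
ee_pos: [511.8, -30.2, 73.6]
ee_rot: [-0.0, 0.626, 0.78, -0.0]
force: [-0.7, 0.2, -1.1]
width: 10.1
grasp_force: 35.0
```

```bash
python3 r.py
```

```text
t 17.1 pos [511.8 -30.2  73.6] ydir 12.44 z [-0.  0. -1.] F [-0.7  0.2 -1.1] M [-0.08 -0.09  0.01] w 10.1 g 35.0 q [ 0.26  0.63 -0.36  1.97  0.37  0.61 -0.13]
r 88.72100956734074 lat 0.03664940039854633 Fr 0.34600832110909796 Flat -0.6027833803022447
```

Call:
{"method": "arm_command", "body": {"commands": [{"dx":0.021,"dy":-0.098,"dz":0,"rx":0,"ry":0,"rz":0,"hand":1},{"dx":0.021,"dy":-0.098,"dz":0,"rx":0,"ry":0,"rz":0,"hand":1},{"dx":0.021,"dy":-0.098,"dz":0,"rx":0,"ry":0,"rz":0,"hand":1},{"dx":0,"dy":0,"dz":0,"rx":0,"ry":0,"rz":0,"hand":1},{"dx":0,"dy":0,"dz":0,"rx":0,"ry":0,"rz":0,"hand":1},{"dx":0,"dy":0,"dz":0,"rx":0,"ry":0,"rz":0,"hand":1},{"dx":0,"dy":0,"dz":0,"rx":0,"ry":0,"rz":0,"hand":1},{"dx":0,"dy":0,"dz":0,"rx":0,"ry":0,"rz":0,"hand":1}]}}

```text
time_s: 17.9
ee_pos: [512.0, -31.0, 73.7]
ee_rot: [-0.001, 0.626, 0.78, 0.001]
force: [-1.7, 4.7, 1.2]
width: 9.6
grasp_force: 35.0
```

```bash
python3 r.py; python3 - <<'E'
from h import *
p,_=capture("scene");q,_=capture("top")
f=lambda x,k:cv2.convertScaleAbs(cv2.resize(x,(400,400),interpolation=cv2.INTER_CUBIC),alpha=1.8)
cv2.imwrite("pics/c6.png",np.hstack([f(p[170:270,240:340],4),f(q[155:255,210:310],4)]))
E
```

```text
t 17.9 pos [512.  -31.   73.7] ydir 12.53 z [-0.001  0.003 -1.   ] F [-1.7  4.7  1.2] M [ 1.15  0.25 -0.11] w 9.6 g 35.0 q [ 0.26  0.63 -0.36  1.96  0.37  0.61 -0.13]
r 87.97054282402861 lat 0.07462840361586731 Fr 4.9850098414176145 Flat -0.6554152145032056
```

View pics/c6.png

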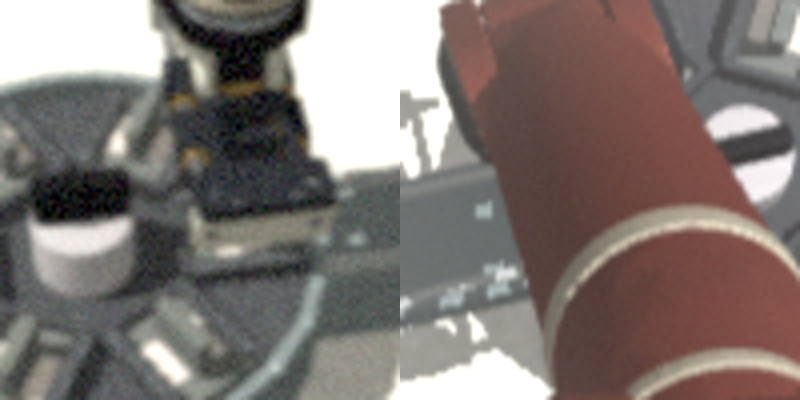

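The scene half of the picture shows the cassette under the gripper inside the bay, around (250,260). Force rose to 5 N at r 88, so it meets the back stop. I'll push slightly more, release, lift and move clear to check.

Call:
{"method": "arm_command", "body": {"commands": [{"dx":0.021,"dy":-0.098,"dz":0,"rx":0,"ry":0,"rz":0,"hand":1},{"dx":0.021,"dy":-0.098,"dz":0,"rx":0,"ry":0,"rz":0,"hand":1},{"dx":0,"dy":0,"dz":0,"rx":0,"ry":0,"rz":0,"hand":1},{"dx":0,"dy":0,"dz":0,"rx":0,"ry":0,"rz":0,"hand":0.7},{"dx":0,"dy":0,"dz":0,"rx":0,"ry":0,"rz":0,"hand":0.7},{"dx":0,"dy":0,"dz":0,"rx":0,"ry":0,"rz":0,"hand":0.7},{"dx":0,"dy":0,"dz":0,"rx":0,"ry":0,"rz":0,"hand":0.7},{"dx":0,"dy":0,"dz":1,"rx":0,"ry":0,"rz":0,"hand":0.7}]}}

```text
time_s: 18.8
ee_pos: [512.0, -35.8, 83.0]
ee_rot: [-0.001, 0.627, 0.779, -0.001]
force: [0.3, 0.3, -0.5]
width: 27.8
grasp_force: 0.0
```

Call:
{"method": "arm_command", "body": {"commands": [{"dx":0,"dy":0,"dz":4,"rx":0,"ry":0,"rz":0,"hand":0.5},{"dx":0,"dy":0,"dz":4,"rx":0,"ry":0,"rz":0,"hand":0.4},{"dx":0,"dy":0,"dz":4,"rx":0,"ry":0,"rz":0,"hand":0.4},{"dx":-1,"dy":4.5,"dz":0,"rx":0,"ry":0,"rz":0,"hand":0.4},{"dx":-1,"dy":4.5,"dz":0,"rx":0,"ry":0,"rz":0,"hand":0.4},{"dx":-1,"dy":4.5,"dz":0,"rx":0,"ry":0,"rz":0,"hand":0.4},{"dx":-1,"dy":4.5,"dz":0,"rx":0,"ry":0,"rz":0,"hand":0.4},{"dx":-1,"dy":4.5,"dz":0,"rx":0,"ry":0,"rz":0,"hand":0.4}]}}

```text
time_s: 19.6
ee_pos: [462.5, 191.2, 204.6]
ee_rot: [0.0, 0.627, 0.779, 0.0]
force: [1.2, -0.9, -0.3]
width: 56.2
grasp_force: 0.0
```

```bash
python3 s.py; python3 - <<'E'
from h import *
from m2 import big
p,d=capture("top");q,d2=capture("scene");P=cloud("top",d)
cv2.imwrite("pics/c7.png",cv2.convertScaleAbs(cv2.resize(p[135:265,170:365],None,fx=4,fy=4,interpolation=cv2.INTER_CUBIC),alpha=1.8))
C=np.array([530.8,-116.9]);v,u=np.indices(d.shape)
w=ray("top",np.c_[u.ravel(),v.ravel()],91)[:,:2].reshape(420,560,2)-C
rg=(P[...,2]>84)&(P[...,2]<97)&(np.hypot(w[...,0],w[...,1])>50)
n,l,s,_=cv2.connectedComponentsWithStats(rg.astype(np.uint8))
for k in range(1,n):
    if s[k,4]>25:
        m=l==k;c=cv2.minAreaRect(w[m].astype(np.float32));a=np.array(c[0]);print(s[k,4],"r",np.hypot(*a).round(1),"ang",np.degrees(np.arctan2(a[1],a[0])).round(1),"z",np.median(P[m][:,2]).round(1),np.round(c[1],1))
E
```

```text
t 19.6 pos [462.5 191.2 204.6] ydir 12.4 z [ 0.001  0.    -1.   ] F [ 1.2 -0.9 -0.3] M [ 0.01 -0.13  0.02] w 56.2 g 0.0 q [-0.09  0.44 -0.49  1.86  0.26  0.91 -0.49]
70 r 92.0 ang -18.1 z 91.2 [10.  40.5]
71 r 90.9 ang 42.3 z 90.8 [39.9  8.6]
76 r 92.5 ang -78.4 z 91.2 [11.2 40.8]
357 r 674.0 ang 98.0 z 90.2 [259.2  10.8]
77 r 92.2 ang 102.8 z 90.9 [11.1 39.2]
74 r 92.4 ang -138.1 z 90.8 [38.4 10.1]
74 r 92.5 ang 162.7 z 90.6 [10. 40.]
268 r 613.5 ang -131.7 z 90.2 [ 18.6 194.9]
65 r 492.2 ang 168.9 z 90.9 [84.2 18.7]
```

View pics/c7.png

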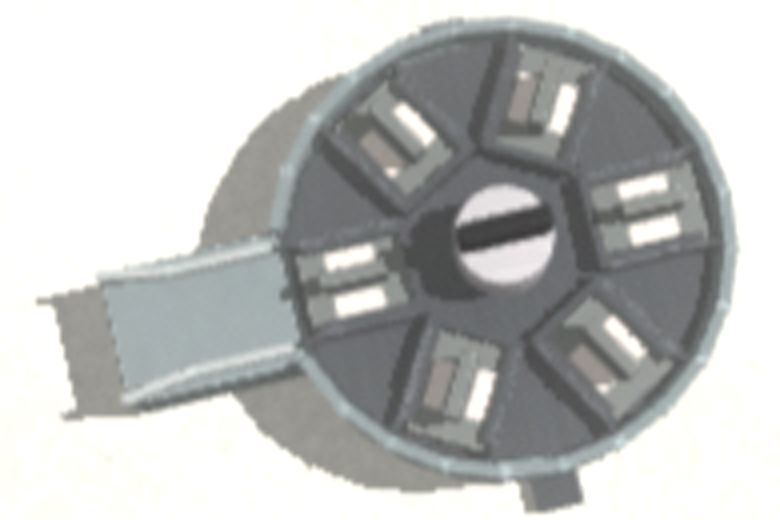

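The loaded ridge (crop (350,280)) sits at r 92.2 and height 90.9, the same as the five fixed cassettes, so it is fully home. Now back to the handle for the last click.

Call:
{"method": "arm_command", "body": {"commands": [{"dx":0.976,"dy":-4.4,"dz":0,"rx":0,"ry":0,"rz":0,"hand":0.4},{"dx":0.976,"dy":-4.4,"dz":0,"rx":0,"ry":0,"rz":0,"hand":0.4},{"dx":0.976,"dy":-4.4,"dz":0,"rx":0,"ry":0,"rz":0,"hand":0.4},{"dx":0.976,"dy":-4.4,"dz":0,"rx":0,"ry":0,"rz":0,"hand":0.4},{"dx":0.976,"dy":-4.4,"dz":0,"rx":0,"ry":0,"rz":0,"hand":0.4},{"dx":0.976,"dy":-4.4,"dz":0,"rx":0,"ry":0,"rz":0,"hand":0.4},{"dx":0.976,"dy":-4.4,"dz":0,"rx":0,"ry":0,"rz":0,"hand":0.4},{"dx":0,"dy":0,"dz":0,"rx":0,"ry":0,"rz":0,"hand":0.4}], "squeeze": 50}}

```text
time_s: 20.5
ee_pos: [531.1, -128.5, 203.4]
ee_rot: [0.002, 0.632, 0.775, -0.002]
force: [-0.5, 1.4, -1.1]
width: 55.6
grasp_force: 0.0
```

```bash
python3 s.py
```

```text
t 20.5 pos [ 531.1 -128.5  203.4] ydir 11.62 z [-0.    -0.006 -1.   ] F [-0.5  1.4 -1.1] M [-0.05 -0.08  0.01] w 55.6 g 0.0 q [ 0.48  0.5  -0.44  1.74  0.26  0.96  0.14]
```

Call:
{"method": "arm_command", "body": {"commands": [{"dx":0,"dy":0,"dz":-2,"rx":0,"ry":0,"rz":0,"hand":0.4},{"dx":0,"dy":0,"dz":-2,"rx":0,"ry":0,"rz":0,"hand":0.4},{"dx":0,"dy":0,"dz":0,"rx":0,"ry":0,"rz":0,"hand":0.4},{"dx":0,"dy":0,"dz":0,"rx":0,"ry":0,"rz":0,"hand":0.4},{"dx":0,"dy":0,"dz":0,"rx":0,"ry":0,"rz":0,"hand":0.4},{"dx":0,"dy":0,"dz":0,"rx":0,"ry":0,"rz":0,"hand":0.4},{"dx":0,"dy":0,"dz":0,"rx":0,"ry":0,"rz":0,"hand":0.4},{"dx":0,"dy":0,"dz":0,"rx":0,"ry":0,"rz":0,"hand":0.4}]}}

```text
time_s: 21.3
ee_pos: [531.4, -118.2, 164.1]
ee_rot: [0.0, 0.626, 0.78, 0.0]
force: [-0.1, 0.1, 0.1]
width: 55.9
grasp_force: 0.0
```

```bash
python3 s.py
```

```text
t 21.3 pos [ 531.4 -118.2  164.1] ydir 12.44 z [ 0.001 -0.    -1.   ] F [-0.1  0.1  0.1] M [ 0.01 -0.07 -0.03] w 55.9 g 0.0 q [ 0.46  0.55 -0.43  1.79  0.29  0.86  0.11]
```

Call:
{"method": "arm_command", "body": {"commands": [{"dx":-0.06,"dy":0.13,"dz":-3,"rx":0,"ry":0,"rz":0,"hand":0.4},{"dx":0,"dy":0,"dz":-2.1,"rx":0,"ry":0,"rz":0,"hand":0.4},{"dx":0,"dy":0,"dz":-1,"rx":0,"ry":0,"rz":0,"hand":0.6},{"dx":0,"dy":0,"dz":0,"rx":0,"ry":0,"rz":0,"hand":1},{"dx":0,"dy":0,"dz":0,"rx":0,"ry":0,"rz":0,"hand":1},{"dx":0,"dy":0,"dz":0,"rx":0,"ry":0,"rz":0,"hand":1},{"dx":0,"dy":0,"dz":0,"rx":0,"ry":0,"rz":0,"hand":1},{"dx":0,"dy":0,"dz":0,"rx":0,"ry":0,"rz":0,"hand":1}]}}

```text
time_s: 22.1
ee_pos: [530.9, -117.0, 103.4]
ee_rot: [0.0, 0.626, 0.779, 0.0]
force: [0.7, 0.7, 1.5]
width: 13.8
grasp_force: 50.0
```

Call:
{"method": "arm_command", "body": {"commands": [{"dx":0,"dy":0,"dz":0,"rx":0,"ry":0,"rz":0,"hand":1},{"dx":0,"dy":0,"dz":0,"rx":0,"ry":0,"rz":0,"hand":1},{"dx":0,"dy":0,"dz":0,"rx":0,"ry":0,"rz":0,"hand":1},{"dx":0,"dy":0,"dz":0,"rx":0,"ry":0,"rz":0,"hand":1},{"dx":0,"dy":0,"dz":0,"rx":0,"ry":0,"rz":0,"hand":1},{"dx":0,"dy":0,"dz":0,"rx":0,"ry":0,"rz":0,"hand":1},{"dx":0,"dy":0,"dz":0,"rx":0,"ry":0,"rz":0,"hand":1},{"dx":0,"dy":0,"dz":0,"rx":0,"ry":0,"rz":0,"hand":1}]}}

```text
time_s: 22.9
ee_pos: [530.9, -117.0, 103.4]
ee_rot: [0.0, 0.626, 0.779, 0.0]
force: [-1.1, -0.1, 5.4]
width: 13.6
grasp_force: 50.0
```

```bash
python3 s.py
```

```text
t 22.9 pos [ 530.9 -117.   103.4] ydir 12.43 z [ 0.001 -0.    -1.   ] F [-1.1 -0.1  5.4] M [-0.06  0.18  0.02] w 13.6 g 50.0 q [ 0.43  0.62 -0.39  1.86  0.34  0.73  0.06]
```

Call:
{"method": "arm_command", "body": {"commands": [{"dx":0,"dy":0,"dz":0,"rx":0,"ry":0,"rz":-0.08,"hand":1},{"dx":0,"dy":0,"dz":0,"rx":0,"ry":0,"rz":-0.08,"hand":1},{"dx":0,"dy":0,"dz":0,"rx":0,"ry":0,"rz":-0.08,"hand":1},{"dx":0,"dy":0,"dz":0,"rx":0,"ry":0,"rz":-0.08,"hand":1},{"dx":0,"dy":0,"dz":0,"rx":0,"ry":0,"rz":-0.08,"hand":1},{"dx":0,"dy":0,"dz":0,"rx":0,"ry":0,"rz":-0.08,"hand":1},{"dx":0,"dy":0,"dz":0,"rx":0,"ry":0,"rz":-0.08,"hand":1},{"dx":0,"dy":0,"dz":0,"rx":0,"ry":0,"rz":-0.08,"hand":1}]}}

```text
time_s: 23.7
ee_pos: [530.8, -117.0, 103.4]
ee_rot: [0.001, 0.839, 0.544, -0.0]
force: [-1.9, -0.8, 5.4]
width: 13.6
grasp_force: 51.1
```

Call:
{"method": "arm_command", "body": {"commands": [{"dx":0,"dy":0,"dz":0,"rx":0,"ry":0,"rz":-0.08,"hand":1},{"dx":0,"dy":0,"dz":0,"rx":0,"ry":0,"rz":-0.08,"hand":1},{"dx":0,"dy":0,"dz":0,"rx":0,"ry":0,"rz":-0.08,"hand":1},{"dx":0,"dy":0,"dz":0,"rx":0,"ry":0,"rz":-0.08,"hand":1},{"dx":0,"dy":0,"dz":0,"rx":0,"ry":0,"rz":-0.087,"hand":1},{"dx":0,"dy":0,"dz":0,"rx":0,"ry":0,"rz":0,"hand":1},{"dx":0,"dy":0,"dz":0,"rx":0,"ry":0,"rz":0,"hand":1},{"dx":0,"dy":0,"dz":0,"rx":0,"ry":0,"rz":0,"hand":1}]}}

```text
time_s: 24.5
ee_pos: [530.7, -117.0, 103.4]
ee_rot: [0.0, 0.933, 0.361, 0.0]
force: [-1.1, 0.2, 5.5]
width: 13.6
grasp_force: 50.1
```

```bash
python3 s.py
```

```text
t 24.5 pos [ 530.7 -117.   103.4] ydir -47.67 z [ 0.  0. -1.] F [-1.1  0.2  5.5] M [ 0.03  0.38 -0.31] w 13.6 g 50.1 q [ 0.24  0.6  -0.09  1.86  0.08  0.68 -0.73]
```

The turret has turned 60.1°. Releasing, lifting and moving clear.

Call:
{"method": "arm_command", "body": {"commands": [{"dx":0,"dy":0,"dz":0,"rx":0,"ry":0,"rz":0,"hand":0.5},{"dx":0,"dy":0,"dz":0,"rx":0,"ry":0,"rz":0,"hand":0.4},{"dx":0,"dy":0,"dz":0,"rx":0,"ry":0,"rz":0,"hand":0.4},{"dx":0,"dy":0,"dz":0,"rx":0,"ry":0,"rz":0,"hand":0.4},{"dx":0,"dy":0,"dz":2,"rx":0,"ry":0,"rz":0,"hand":0.4},{"dx":0,"dy":0,"dz":3,"rx":0,"ry":0,"rz":0,"hand":0.4},{"dx":0,"dy":0,"dz":4,"rx":0,"ry":0,"rz":0,"hand":0.4},{"dx":0,"dy":0,"dz":2,"rx":0,"ry":0,"rz":0,"hand":0.4}]}}

```text
time_s: 25.3
ee_pos: [532.0, -117.1, 215.6]
ee_rot: [0.001, 0.932, 0.362, 0.002]
force: [0.4, 0.4, 0.5]
width: 56.0
grasp_force: 0.0
```

Call:
{"method": "arm_command", "body": {"commands": [{"dx":-0.5,"dy":4,"dz":0,"rx":0,"ry":0,"rz":0,"hand":0.4},{"dx":-0.5,"dy":4,"dz":0,"rx":0,"ry":0,"rz":0,"hand":0.4},{"dx":-0.5,"dy":4,"dz":0,"rx":0,"ry":0,"rz":0,"hand":0.4},{"dx":-0.5,"dy":4,"dz":0,"rx":0,"ry":0,"rz":0,"hand":0.4},{"dx":-0.5,"dy":4,"dz":0,"rx":0,"ry":0,"rz":0,"hand":0.4},{"dx":-0.5,"dy":4,"dz":0,"rx":0,"ry":0,"rz":0,"hand":0.4},{"dx":0,"dy":4,"dz":0,"rx":0,"ry":0,"rz":0,"hand":0.4},{"dx":0,"dy":0,"dz":0,"rx":0,"ry":0,"rz":0,"hand":0.4}]}}

```text
time_s: 26.1
ee_pos: [499.2, 171.0, 212.7]
ee_rot: [-0.002, 0.93, 0.367, 0.001]
force: [0.2, -0.3, 0.5]
width: 55.7
grasp_force: 0.0
```

```bash
python3 s.py; python3 - <<'E'
from h import *
from m2 import big,rep
p,d=capture("top");P=cloud("top",d);I=p.astype(int)
cv2.imwrite("pics/c8.png",cv2.convertScaleAbs(p,alpha=1.5))
C=np.array([530.8,-116.9]);v,u=np.indices(d.shape)
w=ray("top",np.c_[u.ravel(),v.ravel()],91)[:,:2].reshape(420,560,2)-C
rg=(P[...,2]>84)&(P[...,2]<97)&(np.hypot(w[...,0],w[...,1])>50)&(np.hypot(w[...,0],w[...,1])<145)
n,l,s,_=cv2.connectedComponentsWithStats(rg.astype(np.uint8))
for k in range(1,n):
    if s[k,4]>25:
        m=l==k;c=cv2.minAreaRect(w[m].astype(np.float32));a=np.array(c[0]);print(s[k,4],"r",np.hypot(*a).round(1),"ang",np.degrees(np.arctan2(a[1],a[0])).round(1),"z",np.median(P[m][:,2]).round(1),np.round(c[1],1))
h=big((u>270)&(u<325)&(v>170)&(v<220)&(P[...,2]>115)&(P[...,2]<138)&(I.max(-1)<70));rep("handle","top",h,128)
E
```

```text
t 26.1 pos [499.2 171.  212.7] ydir -46.88 z [-0.     0.005 -1.   ] F [ 0.2 -0.3  0.5] M [-0.02 -0.01  0.03] w 55.7 g 0.0 q [-0.26  0.43 -0.16  1.78  0.08  0.93 -1.27]
70 r 92.0 ang -18.8 z 91.0 [10.  40.6]
78 r 91.0 ang 41.8 z 90.8 [39.9 10.3]
75 r 92.5 ang -78.8 z 90.2 [11.  40.6]
74 r 91.6 ang 102.0 z 90.4 [10.9 39.2]
75 r 92.5 ang -138.1 z 90.5 [38.3 10.1]
73 r 92.3 ang 162.0 z 91.0 [ 9.9 39.7]
handle top 143 rect [ 526.6 -118.6] [54.6 14.7] 39.0 mean [ 527.3 -118.6] dir -139.4
```

View pics/c8.png

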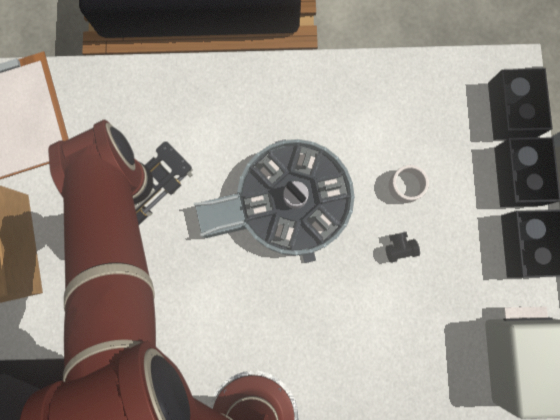

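The picture shows the turret one click on. The loaded bay is at (268,168) behind the rim guard, r 91.0, the same reading the fixed cassette gave there. The tape (408,185) and fitting (402,247) have not moved. The arm is clear and hides the carton, which it never approached.

```bash
python3 -c "
from plant import ticket
print(ticket.job_done())"
```

```text
the job is handed in; nothing more can be done
None
```

The job is handed in at about 26 s: the cassette sits fully home in its bay, one click past the gate behind the rim guard, with the gripper open and clear; the tape and fitting are unmoved, and the arm hid the carton in the last picture but never went near it.

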